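Pack the sprung spares caddy

TASK

Pack the green spares caddy: stand the aluminium frame splice and the orange buckle that stands upright on the bench in one row with the rivet jar, all three upright, fully down on the caddy floor and clamped tight between the solid end wall and the sprung follower plate. The follower leaves too little room for the last part, so tilt that part, lead its lower edge in beside the follower, push the follower back with it, and bring it upright and down. Leave the other things on the bench where they are.

Things in the scene. Friction and masses are not known exactly. Their poses are not given: they have to be found in the camera images.
- caddy: Green metal tray fixed to the bench, 66 mm wide (x), 152 long (y); the row runs along y. Origin on the bench, z up. Floor 5 mm above the bench. Long side walls: inner faces x = +/-27 mm, 6 thick, only 28 high, free for fingers above. Solid end wall, 67 high: inner face y = -75 mm. Low wall behind the follower, 50 high: inner face y = +65 mm.
- follower (a joint): Steel plate with yellow stripe across the tray, 50 mm wide, 6 thick, top 67 mm above the bench, level with seated parts. Joint in m: 0 at rest on its stop, pressing face at caddy y = +13 mm; grows as pushed to caddy +y, max 0.036. Spring: 2 N at rest, +1.2 N per 10 mm. At rest 88 mm from the end wall; the three parts take 100, so it then reads about 0.012.
- follower_face (a point): Middle of the top edge of the follower's pressing face, 67 mm above the bench (caddy local x = 0); caddy local y is 13 mm plus the joint value.
- jar_center (a point): Centre of the rivet jar, an amber cylinder with a black lid, 46 mm diameter, 62 mm high, upright. It already stands loose in the caddy, 0 to 8 mm away from the solid end wall, and slides when pushed (about 0.15 kg).
- splice_center (a point): Centre (31 mm above its foot) of the aluminium frame splice, a block with black end caps standing on the bench: local x 46 mm (grasp across this), local y 24 mm, local z (up) 62 mm. About 0.12 kg. In the caddy its 46 mm side lies across the tray (caddy x), its 24 mm along the row; either way round.
- buckle_center (a point): Centre (31 mm above its foot) of the orange plastic buckle that stands upright on the bench, a block-shaped frame with a steel tongue: local x 46 mm (grasp across this), local y 30 mm, local z (up) 62 mm. About 0.09 kg. In the caddy its 46 mm side lies across the tray (caddy x), 30 mm along the row; either way round.
- spare_buckle: Bystander: a second orange buckle lying flat on the bench (62 x 46 x 30 mm), not to be packed. Origin at its underside.
- toothplate: Bystander: steel crampon toothplate lying teeth down, 85 x 40 x 16 mm.
- punch: Bystander: brass rivet punch lying on the bench, about 140 mm long, 16 mm thick.
- frame_section: Bystander: bent aluminium snowshoe tube, 240 mm long, 18 mm thick, lying on the bench.
- oil_can: Bystander: red can, 54 mm diameter, 100 mm high, standing.
- screwdriver: Bystander: screwdriver lying on the bench, 150 mm long.
Not all that is in view belongs to the job. Leave any pink or purple look-alike of the caddy alone.

How it is judged (in metres and radians):
At the end, for the whole second after the job is handed in: Jar, splice and buckle stand in the caddy between end wall and follower, released and still, within 7 degrees of upright, within 3 mm of standing on the caddy floor, within 10 mm of the tray centre line; the follower presses the closed row (joint 0.009 to 0.016 m) (z of jar_center in the frame of caddy between 0.033 and 0.039 m and x of jar_center in the frame of caddy between -0.01 and 0.01 m and y of jar_center in the frame of caddy between -0.075 and 0.02 m and angle between each of jar_center, splice_center, buckle_center's own z axis and vertical below 0.12 rad and linear speed of each of jar, splice, buckle below 0.02 m/s and z of splice_center in the frame of caddy between 0.033 and 0.039 m and x of splice_center in the frame of caddy between -0.01 and 0.01 m and y of splice_center in the frame of caddy between -0.075 and 0.02 m and z of buckle_center in the frame of caddy between 0.033 and 0.039 m and x of buckle_center in the frame of caddy between -0.01 and 0.01 m and y of buckle_center in the frame of caddy between -0.075 and 0.02 m and value of joint follower between 0.009 and 0.016 m); the robot touches nothing.
It fails at once if a thing lying or standing on the bench that is not to be packed is moved more than 30 mm (distance of any of spare_buckle, toothplate, punch, frame_section, oil_can, screwdriver from where it was at the start of the episode above 0.03 m).
It also fails if it takes over 56 s, if anything falls off the work surface, if the arm or the gripper's body presses on something with over 40 N, if the wrist force passes 120 N, or if a joint passes its speed limit or range.

ROBOT

A 6-joint arm with a two-finger parallel gripper is mounted at the origin on the work surface. World frame = base frame: x ahead of the robot, y to its left, z up, the work surface at z = 0. Lengths are in mm, angles in rad, forces in N, time in s.
With the tool pointing down it reaches from about 400 to 925 mm from the base axis. Payload 12.5 kg.
Tool frame: the origin (TCP) lies at the centre of the arm's flange, where the gripper is bolted on; the fingertips stand 190 mm ahead of it and the grasp point (between the pads) lies 171 mm ahead of it; z points along the fingers, y is the line along which they close (so a half turn about z gives the same grasp; the last joint's range is limited). The gripper opens to 95 mm and grips with 3 to 60 N. Pads are 20 mm wide; open, the fingers measure 119 mm over their backs; the gripper's body (75 mm by 180 mm) begins 59 mm behind the grasp point.
Start: joints at [-1.428, 0.491, 1.559, -0, 1.092, -0.106], TCP at [153.92, -605.75, 404.761] pointing down, gripper open.
Joint ranges: [-3.1, 3.1], [-0.84, 2.19], [0.05, 2.79], [-1.13, 4.28], [0.06, 2.93], [-2.69, 2.69]. Speed limits (rad/s): [2.22, 2.22, 2.79, 3.14, 3.14, 3.14].

INTERFACE

Orientations are given as [roll, pitch, yaw] about the fixed x, y, z axes, in that order (R = Rz(yaw) Ry(pitch) Rx(roll)).
In Python, from cell import env, read_camera, search_frame, cut_out gives the robot as it stands. The module is installed in compiled form; this text tells all that it offers.
- The arm moves only by the tool move_arm, never from a script. Its argument "commands" is a list of rows, each a list of 3 entries, a list of its own where there are three numbers: the shift along the world's x, y, z normalised to -1 to 1, where 1 is 0.03 m, then the turn about the world's z normalised to -1 to 1, where 1 is 0.08 rad, then the opening, from -1 (shut) to 1 (fully open), so that 0 is half open. A call has 1 to 20 rows; each row shifts and turns the commanded pose from where the row before left it; what a row does not reach is not made up. A row lasts 1/12 s, in which the tool goes at most 41.7 mm and 7.16 degrees, less where a joint would pass 70% of its speed; a pose out of reach is approached as far as the arm can. A call with a number of a shift or a turn outside -1 to 1 is refused whole. A call with a gripper value outside its range is refused whole. The fingers move at their own pace and stop on an object; the grip force is fixed at half the most. Time passes only in rows, so rows that do not move let the fingers close. It gives the time, the measured TCP pose, the force, the opening and the grip force at its end, in the units of the state.
- env.state(): the state, without advancing time (a new reading comes with each control period).
- read_camera(name): name is "scene" or "top" or "wrist"; returns a dict with "image" (420x560x3 uint8, red, green, blue), "fx", "fy", "cx", "cy" (pixels), "rvec" (rotation vector, rad) and "tvec" (3), from world to camera coordinates, as OpenCV has them. Camera axes: x right, y down, z forward; pixel columns grow to the right and rows downward; lengths in mm; the calibration is good to about 2 mm. A picture is of the moment at which its call begins. There is no depth.
- env.job_done(): hands the job in; it is judged then, once.
Trained networks look in a picture, given as the dict that the camera call returned (one of the last four; its "shot" number tells which), for a name from the list of things; names that differ only in an ending like _2 or _b are one class to them, and where a whole thing is asked for, a point or a joint stands for the part that bears it (a point fixed in the world has none). Each returns a list of dicts, best first, with "confidence" (0 to 1); they miss things now and then, are a little off and sometimes report something else, mostly with a low value. They report only what shows in the picture. A call takes as long as a camera call. They do not tell look-alikes from the thing itself.
- search_frame(thing, picture): "at" ([column, row] in pixels, amid what is visible of it).
- cut_out(thing, picture): "region" (420x560 bool, what is visible of it) and "at" ([column, row] in pixels, amid what is visible of it).
The state is a dict: "t": time; "joints": joint angles; "qvel": joint speeds; "tau": joint torques, N m; "eef_pos": TCP position; "tcp_rot": TCP orientation; "ft_force": force on the tool from outside, world axes, zero at the start; "moment": the same for the moment, N m; "opening": opening from 0.0 (shut) to 1.0 (fully open); "grip_force": force on a finger pad.
Only numpy, scipy, OpenCV 4.12 (cv2) and the standard library are available. Lean on these libraries where they do the work, as an engineer would, in place of code of your own. Each camera call takes 0.05 s, during which the arm holds its last target. There are 200 camera calls.

## Working session

There is one attempt and no reset: what is moved stays moved. The work goes in short steps, Python scripts to look and compute and a tool call to move; the robot and the scene stay as the last step left them, time stands still between calls to the robot, and variables do not carry over. Pictures are saved under pics/ and viewed, at most 13 in all, crops included, and the job is handed in when it is done.

Besides the shell and the picture viewer there is one more tool, called after "Call:" as name(argument=value, ...), one argument or row to a line, values as JSON. move_arm: Moves the arm, as the interface text tells. Its arguments: {"type":"object","properties":{"commands":{"type":"array","items":{"type":"array"}}},"required":["commands"]}

```bash
mkdir -p pics; cat > h.py <<'E'
import numpy as np, cv2
from cell import env, read_camera, search_frame, cut_out
def cam(p):
    R=cv2.Rodrigues(np.array(p["rvec"],float))[0]; return R,np.array(p["tvec"],float).ravel()
def ray(p,uv,z):
    R,t=cam(p); d=R.T@np.array([(uv[0]-p["cx"])/p["fx"],(uv[1]-p["cy"])/p["fy"],1.]); c=-R.T@t
    return c+d*(z-c[2])/d[2]
def proj(p,X):
    R,t=cam(p); q=R@np.asarray(X,float)+t; return np.array([p["fx"]*q[0]/q[2]+p["cx"],p["fy"]*q[1]/q[2]+p["cy"]])
def save(p,n): cv2.imwrite("pics/"+n,p["image"][:,:,::-1])
E
python3 - <<'E'
from h import *
np.set_printoptions(precision=1,suppress=True)
pp={n:read_camera(n) for n in("top","scene")}
im=[]
for n,p in pp.items():
    R,t=cam(p); print(n,"cam at",-R.T@t,"fx",p["fx"])
    cv2.imwrite(f"pics/{n}0.png",cv2.resize(p["image"][:,:,::-1],(784,588),interpolation=cv2.INTER_CUBIC))
    for th,z in [("caddy",30),("follower",67),("jar_center",67),("splice_center",62),("buckle_center",62),("spare_buckle",30),("oil_can",100)]:
        for d in search_frame(th,p)[:3]: print(n,th,round(d["confidence"],2),np.array(d["at"]),ray(p,d["at"],z))
print(env.state())
E
```

```text
top cam at [ 270.7   -4.9 1478.9] fx 473.0858523761735
top caddy 0.91 [226.  215.7] [512.9 137.5  30. ]
top caddy 0.85 [299.1 271.8] [336.  -84.8  30. ]
top caddy 0.84 [138.5 312. ] [225.3 398.9  30. ]
top follower 0.63 [226.7 212.8] [515.6 131.7  67. ]
top follower 0.47 [128.6 315.9] [215.9 417.   67. ]
top splice_center 0.69 [360.8 187.6] [ 588.1 -279.3   62. ]
top buckle_center 0.48 [366.  230.1] [ 456.2 -288.8   62. ]
top spare_buckle 0.93 [137.3 234.3] [459.5 409.8  30. ]
top spare_buckle 0.17 [144.3 175.2] [646.2 393.7  30. ]
top oil_can 0.9 [420.9 226.9] [ 457.9 -444.   100. ]
top oil_can 0.2 [144.7 174.8] [629.2 373.3 100. ]
scene cam at [1229.6 -605.7  914.5] fx 487.0842920449719
scene caddy 0.75 [326.2 218.7] [530.3 116.6  30. ]
scene caddy 0.74 [400.1 264.5] [771.9 137.9  30. ]
scene caddy 0.65 [326.3 140.6] [243.5 388.9  30. ]
scene follower 0.47 [329.4 214. ] [551.3 105.8  67. ]
scene follower 0.42 [379.5 169.7] [502.2 357.1  67. ]
scene jar_center 0.82 [306.  212.9] [507.9  61.5  67. ]
scene jar_center 0.57 [329.1 217.9] [562.1  94.4  67. ]
scene splice_center 0.96 [215.7 312. ] [ 623.1 -303.6   62. ]
scene buckle_center 0.71 [185.2 275.7] [ 489.  -299.6   62. ]
scene spare_buckle 0.85 [378.4 169.2] [466.5 398.5  30. ]
scene spare_buckle 0.33 [330.7 213.8] [523.4 140.2  30. ]
scene oil_can 0.6 [119.8 307. ] [ 509.3 -464.5  100. ]
{'t': 0.8, 'joints': array([-1.4,  0.5,  1.6, -0. ,  1.1, -0.1]), 'qvel': array([-0.,  0.,  0.,  0.,  0.,  0.]), 'tau': array([ -0. , -61.2, -25.8,   0.1,   0. ,  -0. ]), 'eef_pos': array([ 153.9, -605.7,  404.8]), 'tcp_rot': array([3.1, 0. , 0.2]), 'ft_force': array([-0.9, -0.1,  0.3]), 'moment': array([-0., -0., -0.]), 'grip_force': 0.0, 'opening': 1.00152120152023}
```

View pics/top0.png

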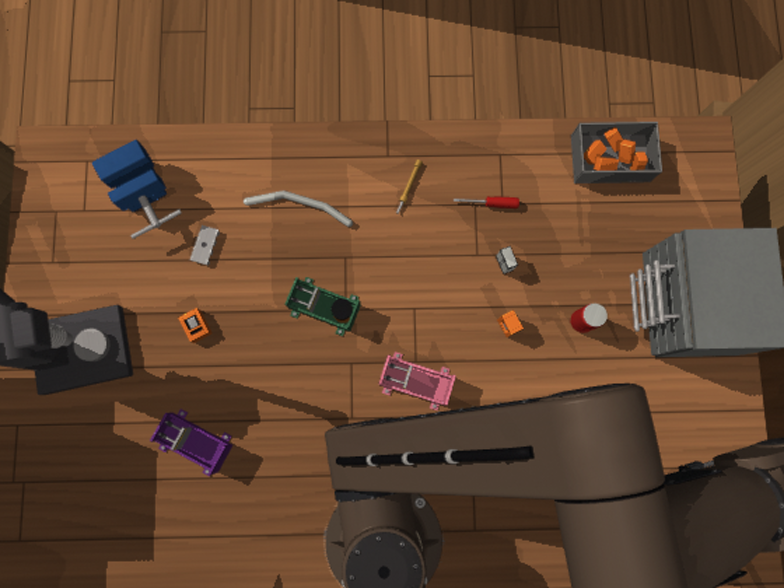

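View pics/scene0.png

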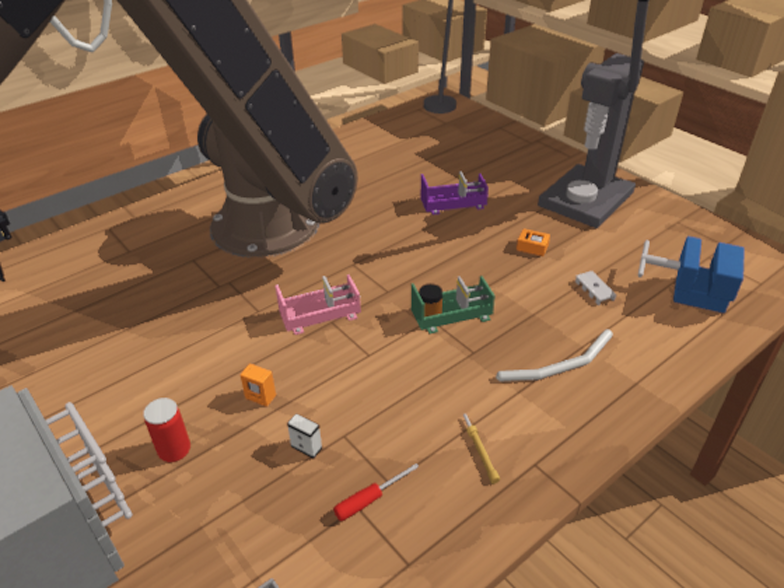

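Call:
move_arm(
  commands=[
    [[1,0.75,0],0,1],
    [[1,0.75,0],0,1],
    [[1,0.75,0],0,1],
    [[1,0.75,0],0,1],
    [[1,0.75,0],0,1],
    [[1,0.75,0],0,1],
    [[1,0.75,0],0,1],
    [[1,0.75,0],0,1],
    [[1,0.75,0],0,1],
    [[1,0.75,0],0,1],
    [[1,0.75,0],0,1],
    [[1,0.75,0],0,1],
    [[1,0.5,0],0,1],
    [[0,0,0],0,1],
    [[0,0,0],0,1],
  ],
)

```text
t: 2.05
eef_pos: [545.1, -319.6, 404.4]
tcp_rot: [-3.141, 0.0, 0.252]
ft_force: [0.0, -0.3, 0.3]
opening: 1.003
grip_force: 0.0
```

```bash
python3 - <<'E'
from h import *
np.set_printoptions(precision=2,suppress=True)
s=env.state();print(s["eef_pos"],s["tcp_rot"],s["t"])
p=read_camera("wrist");R,t=cam(p);print("cam",-R.T@t,R[2])
cv2.imwrite("pics/w1.png",p["image"][:,:,::-1])
for th in("splice_center","buckle_center"):
    for d in cut_out(th,p)[:2]:
        print(th,d["confidence"],np.array(d["at"]),ray(p,d["at"],62))
        c=np.argwhere(d["region"])[:,::-1].astype(np.float32);b=cv2.minAreaRect(c);print(b,[ray(p,q,62)[:2] for q in cv2.boxPoints(b)])
E
```

```text
[ 545.07 -319.6   404.39] [-3.14  0.    0.25] 2.05
cam [ 624.83 -298.05  385.83] [-0.28 -0.07 -0.96]
splice_center 0.95 [258.8 130.2] [ 605.01 -285.75   62.  ]
((257.6237487792969, 133.23760986328125), (49.552852630615234, 26.26898193359375), 84.2894058227539) [array([ 619.22, -266.03]), array([ 627.7 , -289.42]), array([ 583.99, -305.41]), array([ 575.04, -281.05])]
buckle_center 0.8 [227.6 257.6] [ 466.41 -284.63   62.  ]
((229.05770874023438, 255.78846740722656), (55.304744720458984, 37.85041427612305), 78.69007110595703) [array([ 488.88, -255.53]), array([ 506.79, -291.64]), array([ 447.98, -317.27]), array([ 428.67, -279.41])]
buckle_center 0.25 [353.4 279.7] [ 475.17 -424.74   62.  ]
((353.61480712890625, 280.85107421875), (53.558387756347656, 21.496776580810547), 78.2317123413086) [array([ 497.1 , -399.53]), array([ 507.68, -419.89]), array([ 449.54, -452.54]), array([ 438.14, -431.26])]
```

View pics/w1.png

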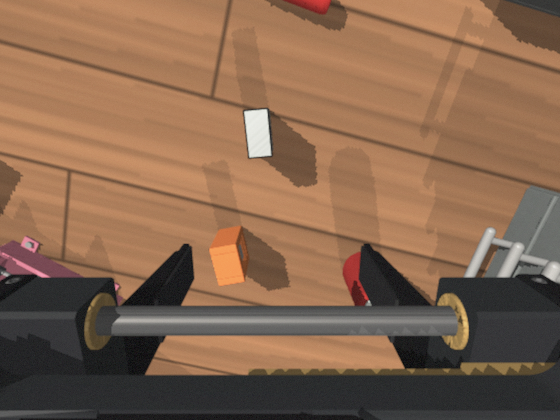

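Call:
move_arm(
  commands=[
    [[0.1,0.06,0],1,1],
    [[0.1,0.06,0],1,1],
    [[0.1,0.06,0],1,1],
    [[0.1,0.06,0],1,1],
    [[0.1,0.06,0],1,1],
    [[0.1,0.06,0],1,1],
    [[0.1,0.06,0],1,1],
    [[0.1,0.06,0],1,1],
    [[0.1,0.06,0],1,1],
    [[0.1,0.06,-0.2],1,1],
    [[0.1,0.06,-0.3],1,1],
    [[0.1,0.06,-0.3],1,1],
    [[0.1,0.06,-0.3],1,1],
    [[0.1,0.06,-0.3],1,1],
    [[0.1,0.06,-0.3],1,1],
    [[0.1,0.06,-0.3],1,1],
    [[0.1,0.06,-0.3],1,1],
    [[0.1,0.06,-0.3],1,1],
    [[0.08,0.06,-0.3],1,1],
    [[0,0,0],0.75,1],
  ],
)

```text
t: 3.87
eef_pos: [599.5, -287.3, 316.1]
tcp_rot: [-3.14, -0.002, 1.831]
ft_force: [0.2, 0.7, 1.1]
opening: 1.0
grip_force: 0.0
```

```bash
python3 - <<'E'
from h import *
np.set_printoptions(precision=2,suppress=True)
s=env.state();print(s["eef_pos"],s["tcp_rot"],s["t"])
p=read_camera("wrist");R,t=cam(p);print("cam",-R.T@t,R[2])
cv2.imwrite("pics/w2.png",p["image"][:,:,::-1])
for th in("splice_center","buckle_center"):
    for d in cut_out(th,p)[:1]:
        print(th,d["confidence"],np.array(d["at"]),ray(p,d["at"],62))
        c=np.argwhere(d["region"])[:,::-1].astype(np.float32);b=cv2.minAreaRect(c);print(b,[ray(p,q,62)[:2] for q in cv2.boxPoints(b)])
E
```

```text
[ 599.49 -287.34  316.14] [-3.14 -0.    1.83] 3.8667
cam [ 579.07 -207.18  297.74] [ 0.07 -0.28 -0.96]
splice_center 0.7 [279.1 216.1] [ 600.35 -278.43   62.  ]
((277.5599365234375, 216.13299560546875), (48.51375198364258, 61.62692642211914), 85.71085357666016) [array([ 571.49, -268.58]), array([ 614.51, -253.41]), array([ 628.1 , -289.34]), array([ 583.19, -305.36])]
buckle_center 0.94 [ 99.8 175.3] [ 465.85 -282.24   62.  ]
((102.59615325927734, 173.9807586669922), (43.7338981628418, 97.66584014892578), 78.69007110595703) [array([ 430.37, -281.81]), array([ 495.09, -250.39]), array([ 505.83, -279.63]), array([ 438.78, -312.79])]
```

View pics/w2.png

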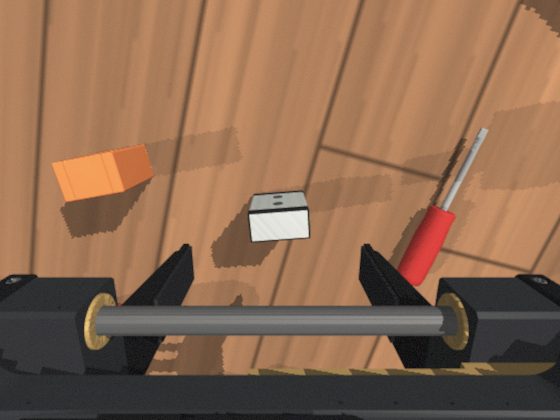

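Call:
move_arm(
  commands=[
    [[0.07,0.04,-0.5],1,1],
    [[0,0,-0.8],0.04,1],
    [[0,0,-0.8],0,1],
    [[0,0,-0.8],0,1],
    [[0,0,-0.37],0,1],
    [[0,0,0],0,1],
    [[0,0,0],0,-1],
    [[0,0,0],0,-1],
    [[0,0,0],0,-1],
    [[0,0,0],0,-1],
    [[0,0,0],0,-1],
    [[0,0,0],0,-1],
    [[0,0,0],0,-1],
    [[0,0,0],0,-1],
  ],
)

```text
t: 5.18
eef_pos: [602.4, -285.3, 219.8]
tcp_rot: [-3.142, 0.0, 1.912]
ft_force: [-2.8, -0.1, 2.1]
opening: 0.495
grip_force: 1.2
```

Call:
move_arm(
  commands=[
    [[0,0,0],0,-1],
    [[0,0,0],0,-1],
    [[0,0,0.5],0,-1],
    [[0,0,1],0,-1],
    [[0,0,1],0,-1],
    [[0,0,1],0,-1],
    [[-0.37,0.89,0.2],-0.78,-1],
    [[-0.37,0.89,0],-0.78,-1],
    [[-0.37,0.89,0],-0.78,-1],
    [[-0.37,0.89,0],-0.78,-1],
    [[-0.37,0.89,0],-0.78,-1],
    [[-0.37,0.89,0],-0.78,-1],
    [[-0.37,0.89,0],-0.78,-1],
    [[-0.37,0.89,0],-0.78,-1],
    [[-0.37,0.89,0],-0.78,-1],
    [[-0.37,0.89,0],-0.78,-1],
    [[-0.37,0.89,0],-0.78,-1],
    [[-0.37,0.89,0],-0.78,-1],
    [[0,0,0],0,-1],
    [[0,0,0],0,-1],
  ],
)

```text
t: 6.85
eef_pos: [468.9, 36.1, 330.8]
tcp_rot: [3.141, -0.0, 1.166]
ft_force: [0.4, -0.1, -1.2]
opening: 0.481
grip_force: 30.0
```

```bash
python3 - <<'E'
from h import *
np.set_printoptions(precision=2,suppress=True)
s=env.state();print(s["eef_pos"],s["tcp_rot"],s["t"],s["grip_force"],s["opening"])
p=read_camera("wrist");R,t=cam(p);print("cam",-R.T@t,R[2])
np.save("w3.npy",p,allow_pickle=True)
cv2.imwrite("pics/w3.png",cv2.resize(p["image"][:,:,::-1],(784,588),interpolation=cv2.INTER_CUBIC))
for th,z in(("caddy",30),("follower",67),("jar_center",67),("follower_face",67)):
    for d in cut_out(th,p)[:1]:
        c=np.argwhere(d["region"])[:,::-1].astype(np.float32);b=cv2.minAreaRect(c);print(th,d["confidence"],d["at"],b,[ray(p,q,z)[:2] for q in cv2.boxPoints(b)])
E
```

```text
[468.86  36.09 330.78] [ 3.14 -0.    1.17] 6.85 30.000167191028595 0.4810181860488702
cam [501.71 112.37 312.25] [-0.11 -0.26 -0.96]
caddy 0.92 [226.8, 354.0] ((211.52374267578125, 323.1222839355469), (112.91041564941406, 34.434959411621094), 64.98310089111328) [array([349.61,  10.74]), array([384.17,  12.71]), array([ 377.  , -112.82]), array([ 338.48, -117.  ])]
follower 0.73 [277.6, 57.4] ((278.5, 62.0), (73.0, 20.0), 0.0) [array([490.73, 146.74]), array([496.05, 158.24]), array([541.95, 138.64]), array([537.38, 126.82])]
jar_center 0.75 [280.7, 158.5] ((280.0000305175781, 155.0), (60.81117630004883, 60.81117630004883), 45.0) [array([463.24,  96.2 ]), array([504.65, 111.87]), array([522.19,  71.04]), array([479.84,  53.17])]
follower_face 0.74 [278.3, 61.3] ((278.0788879394531, 61.86573791503906), (19.281700134277344, 72.10742950439453), 88.83085632324219) [array([495.69, 157.73]), array([541.39, 139.22]), array([537.23, 127.74]), array([490.81, 146.54])]
```

View pics/w3.png

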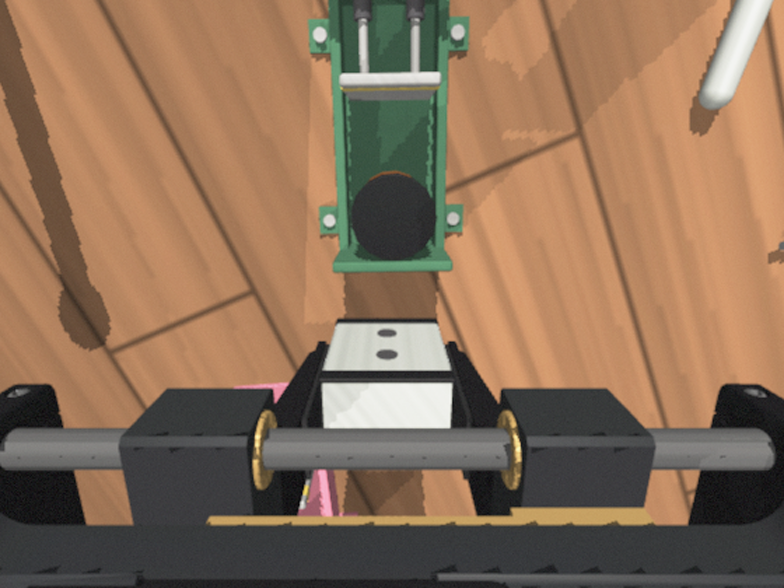

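```bash
python3 - <<'E'
from h import *
np.set_printoptions(precision=1,suppress=True)
p=np.load("w3.npy",allow_pickle=True).item();im=p["image"]
for r in range(48,72): print(r,im[r,290],ray(p,(290,r),67)[:2], end=" | ")
print()
for r in range(176,198): print(r,im[r,250],im[r,312],ray(p,(280,r),67)[:2],end=" | ")
print()
for r in (190,188): 
  g=[c for c in range(225,340) if im[r,c,1]>im[r,c,0]+20]; print(r,g[0],g[-1],ray(p,(g[0]-.5,r),67),ray(p,(g[-1]+.5,r),67))
for r in(100,130):
  g=[c for c in range(225,340) if im[r,c,1]>im[r,c,0]+20]; print(r,g[0],g[-1],ray(p,(g[0]-.5,r),28),ray(p,(g[-1]+.5,r),28))
for r in(60,):
  print([(c,list(im[r,c])) for c in list(range(238,250))+list(range(308,320))])
E
```

```text
48 [59 88 69] [527.2 147.6] | 49 [59 87 68] [526.9 147.1] | 50 [59 88 70] [526.7 146.5] | 51 [132 141 131] [526.5 145.9] | 52 [213 213 205] [526.2 145.3] | 53 [232 230 227] [526.  144.8] | 54 [231 230 227] [525.8 144.2] | 55 [228 226 223] [525.5 143.6] | 56 [224 223 219] [525.3 143. ] | 57 [220 218 214] [525.  142.5] | 58 [213 210 207] [524.8 141.9] | 59 [182 181 177] [524.6 141.3] | 60 [137 137 134] [524.3 140.7] | 61 [112 111 107] [524.1 140.1] | 62 [131 119  87] [523.8 139.5] | 63 [149 131  67] [523.6 139. ] | 64 [125 116  86] [523.4 138.4] | 65 [105 104 102] [523.1 137.8] | 66 [105 106 104] [522.9 137.2] | 67 [107 106 106] [522.6 136.6] | 68 [110 108 106] [522.4 136. ] | 69 [107 106 104] [522.1 135.4] | 70 [106 107 105] [521.9 134.8] | 71 [ 92 106  95] [521.6 134.2] | 
176 [ 81 121  93] [ 92 138 106] [486.5  69. ] | 177 [ 85 126  97] [ 87 131  99] [486.2  68.3] | 178 [ 83 125  97] [ 88 131 101] [485.9  67.6] | 179 [ 83 125  95] [ 87 128  98] [485.6  66.9] | 180 [ 82 126  95] [ 85 129  99] [485.3  66.2] | 181 [ 85 128  98] [ 86 129 100] [485.   65.5] | 182 [ 85 127  98] [ 86 129  
[... 1541 characters left out ...]
(249, [np.uint8(164), np.uint8(162), np.uint8(157)]), (308, [np.uint8(129), np.uint8(130), np.uint8(125)]), (309, [np.uint8(126), np.uint8(125), np.uint8(121)]), (310, [np.uint8(128), np.uint8(125), np.uint8(123)]), (311, [np.uint8(125), np.uint8(123), np.uint8(121)]), (312, [np.uint8(127), np.uint8(125), np.uint8(122)]), (313, [np.uint8(115), np.uint8(115), np.uint8(112)]), (314, [np.uint8(102), np.uint8(130), np.uint8(109)]), (315, [np.uint8(103), np.uint8(152), np.uint8(117)]), (316, [np.uint8(103), np.uint8(156), np.uint8(119)]), (317, [np.uint8(103), np.uint8(156), np.uint8(119)]), (318, [np.uint8(101), np.uint8(152), np.uint8(118)]), (319, [np.uint8(111), np.uint8(130), np.uint8(99)])]
```

Call:
move_arm(
  commands=[
    [[0.34,0.735,0],0.02,-1],
    [[0.34,0.735,0],0,-1],
    [[0.34,0.735,0],0,-1],
    [[0.34,0.735,0],0,-1],
    [[0,0,-0.3],0,-1],
    [[0,0,-0.9],0,-1],
    [[0,0,-0.9],0,-1],
    [[0,0,-0.5],0,-1],
    [[0,0,-0.4],0,-1],
    [[0,0,-0.3],0,-1],
    [[0,0,-0.15],0,-1],
    [[0,0,-0.05],0,-1],
    [[0,0,0],0,-1],
    [[0,0,0],0,-1],
  ],
)

```text
t: 8.27
eef_pos: [510.2, 123.1, 226.2]
tcp_rot: [3.141, -0.0, 1.165]
ft_force: [-0.4, -0.3, -1.5]
opening: 0.483
grip_force: 30.0
```

Call:
move_arm(
  commands=[
    [[0,0,-0.04],0,-1],
    [[0,0,0],0,-1],
    [[-0.04,-0.09,0],0,-1],
    [[-0.04,-0.09,0],0,-1],
    [[-0.04,-0.09,0],0,-1],
    [[0,0,0],0,-1],
  ],
)

```text
t: 8.77
eef_pos: [506.3, 114.7, 224.8]
tcp_rot: [3.141, -0.0, 1.164]
ft_force: [0.1, -1.7, 3.2]
opening: 0.483
grip_force: 30.0
```

Call:
move_arm(
  commands=[
    [[-0.02,-0.045,0],0,-1],
    [[0,0,0],0,-1],
    [[-0.02,-0.045,0],0,-1],
    [[0,0,0],0,-1],
  ],
)

```text
t: 9.1
eef_pos: [506.2, 113.4, 224.9]
tcp_rot: [3.138, -0.004, 1.164]
ft_force: [7.3, 15.4, -0.6]
opening: 0.485
grip_force: 30.0
```

Call:
move_arm(
  commands=[
    [[0.01,0.03,0],0,-1],
    [[0,0,0],0,0.3],
    [[0,0,0],0,0.3],
    [[0,0,0],0,0.3],
    [[0,0,0],0,0.3],
    [[0,0,0.3],0,0.3],
    [[0,0,1],0,0.3],
    [[0,0,1],0,1],
    [[0,0,1],0,1],
    [[0,0,1],0,1],
    [[0,0,1],0,1],
    [[0,-1,0.5],1,1],
    [[0,-1,0],1,1],
    [[0,-1,0],1,1],
    [[0,-1,0],1,1],
    [[0,-1,0],1,1],
    [[0,-1,0],1,1],
  ],
)

```text
t: 10.52
eef_pos: [504.9, -68.0, 399.2]
tcp_rot: [3.141, 0.0, 1.649]
ft_force: [1.1, -0.2, -0.5]
opening: 1.002
grip_force: 0.0
```

Call:
move_arm(
  commands=[
    [[0,-1,0],1,1],
    [[0,-1,0],1,1],
    [[0,-1,0],1,1],
    [[0,-1,0],1,1],
    [[0,-1,0],0.6,1],
    [[0,-1,0],0,1],
    [[0,-1,0],0,1],
    [[0,-1,0],0,1],
    [[0,-1,0],0,1],
    [[0,-0.7,0],0,1],
    [[0,0,0],0,1],
    [[0,0,0],0,1],
  ],
)

```text
t: 11.52
eef_pos: [505.0, -358.2, 398.6]
tcp_rot: [-3.142, -0.001, 2.011]
ft_force: [0.3, 0.8, 0.4]
opening: 0.997
grip_force: 0.0
```

```bash
python3 - <<'E'
from h import *
np.set_printoptions(precision=2,suppress=True)
s=env.state();print(s["eef_pos"],s["tcp_rot"],s["t"])
p=read_camera("wrist");R,t=cam(p);print("cam",-R.T@t,R[2])
np.save("w4.npy",p,allow_pickle=True)
for d in cut_out("buckle_center",p)[:2]:
    c=np.argwhere(d["region"])[:,::-1].astype(np.float32);b=cv2.minAreaRect(c);print(d["confidence"],d["at"],b,[ray(p,q,62)[:2] for q in cv2.boxPoints(b)])
d=cut_out("buckle_center",p)[0];x,y=map(int,d["at"])
r0,c0=max(0,y-70),max(0,x-90)
print(r0,c0);cv2.imwrite("pics/w4.png",cv2.resize(p["image"][r0:r0+140,c0:c0+180,::-1],None,fx=4,fy=4,interpolation=cv2.INTER_CUBIC))
# check caddy via top
t=read_camera("top")
for th in("jar_center","splice_center"):
    for d in search_frame(th,t)[:2]: print(th,d["confidence"],ray(t,d["at"],67))
E
```

```text
[ 505.   -358.24  398.58] [-3.14 -0.    2.01] 11.5167
cam [ 470.85 -283.13  380.07] [ 0.12 -0.26 -0.96]
0.85 [262.3, 110.8] ((261.5, 109.5), (33.0, 49.0), 90.0) [array([ 431.12, -282.36]), array([ 471.74, -263.16]), array([ 484.5 , -289.54]), array([ 442.74, -309.28])]
40 172
jar_center 0.68 [484.87  71.5   67.  ]
splice_center 0.39 [733.91 186.76  67.  ]
```

View pics/w4.png

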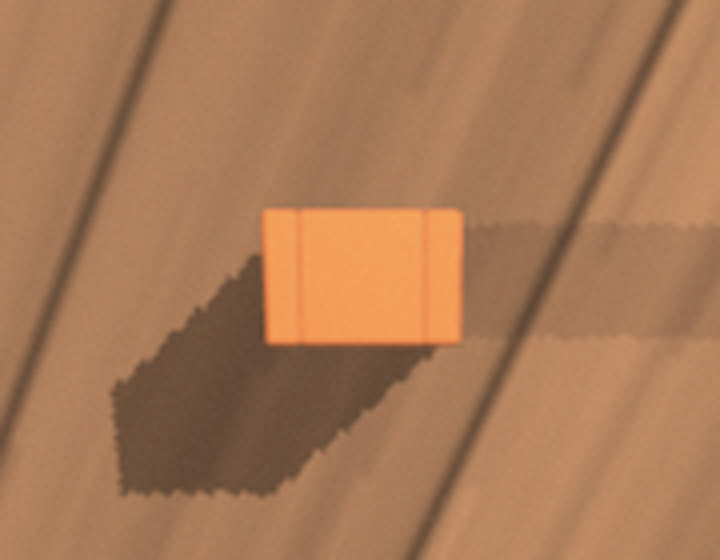

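Call:
move_arm(
  commands=[
    [[-0.53,0.8,0],0,1],
    [[-0.53,0.8,0],0,1],
    [[-0.52,0.8,0],0,1],
    [[0,0,-0.7],0.02,1],
    [[0,0,-1],0,1],
    [[0,0,-1],0,1],
    [[0,0,-1],0,1],
    [[0,0,-1],0,1],
    [[0,0,-0.8],0,1],
    [[0,0,-0.42],0,1],
    [[0,0,0],0,1],
    [[0,0,0],0,-1],
    [[0,0,0],0,-1],
    [[0,0,0],0,-1],
    [[0,0,0],0,-1],
    [[0,0,0],0,-1],
    [[0,0,0],0,-1],
    [[0,0,0],0,-1],
    [[0,0,0],0,-1],
    [[0,0,0],0,-1],
  ],
)

```text
t: 13.48
eef_pos: [458.1, -285.7, 221.0]
tcp_rot: [3.141, 0.0, 2.014]
ft_force: [-0.9, -0.3, 3.2]
opening: 0.481
grip_force: 30.0
```

Call:
move_arm(
  commands=[
    [[0,0,0],0,-1],
    [[0,0,0],0,-1],
    [[0,0,0],0,-1],
  ],
)

```text
t: 13.73
eef_pos: [458.1, -285.7, 221.0]
tcp_rot: [3.141, 0.0, 2.014]
ft_force: [-0.8, -0.0, 3.9]
opening: 0.48
grip_force: 30.0
```

Call:
move_arm(
  commands=[
    [[0,0,0.5],0,-1],
    [[0,0,1],0,-1],
    [[0,0,1],0,-1],
    [[0,0,1],0,-1],
    [[0.03,0.96,0.13],-0.96,-1],
    [[0.03,0.96,0],-0.96,-1],
    [[0.03,0.96,0],-0.96,-1],
    [[0.03,0.96,0],-0.96,-1],
    [[0.04,0.96,0],-0.96,-1],
    [[0.04,0.96,0],-0.96,-1],
    [[0.04,0.96,0],-0.96,-1],
    [[0.04,0.96,0],-0.96,-1],
    [[0.04,0.96,0],-0.96,-1],
    [[0.04,0.96,0],-0.96,-1],
    [[0.04,0.96,0],-0.98,-1],
    [[0,0,-0.5],0,-1],
    [[0,0,-1],0,-1],
    [[0,0,-0.5],0,-1],
    [[0,0,0],0,-1],
  ],
)

```text
t: 15.32
eef_pos: [469.6, 31.4, 267.2]
tcp_rot: [-3.137, 0.002, 1.168]
ft_force: [-1.1, 0.3, -1.5]
opening: 0.483
grip_force: 30.0
```

```bash
python3 - <<'E'
from h import *
np.set_printoptions(precision=2,suppress=True)
s=env.state();print(s["eef_pos"],s["tcp_rot"],s["ft_force"],s["t"])
p=read_camera("wrist");q=read_camera("scene")
a=cv2.resize(q["image"][120:280,230:430],(400,320),interpolation=cv2.INTER_CUBIC)
b=cv2.resize(p["image"],(400,300))
cv2.imwrite("pics/m5.png",np.hstack([a,np.vstack([b,np.zeros((20,400,3),np.uint8)])])[:,:,::-1])
for th in ("splice_center","jar_center","buckle_center"):
    print(th,[(d["confidence"],d["at"],ray(p,d["at"],67)) for d in search_frame(th,p)[:2]])
E
```

```text
[469.59  31.43 267.23] [-3.14  0.    1.17] [-1.11  0.31 -1.5 ] 15.3167
splice_center [(0.84, [284.7, 94.1], array([509.17, 114.82,  67.  ]))]
jar_center [(0.82, [279.1, 162.3], array([492.63,  83.05,  67.  ]))]
buckle_center [(0.55, [272.7, 264.6], array([464.81,  27.01,  67.  ]))]
```

View pics/m5.png

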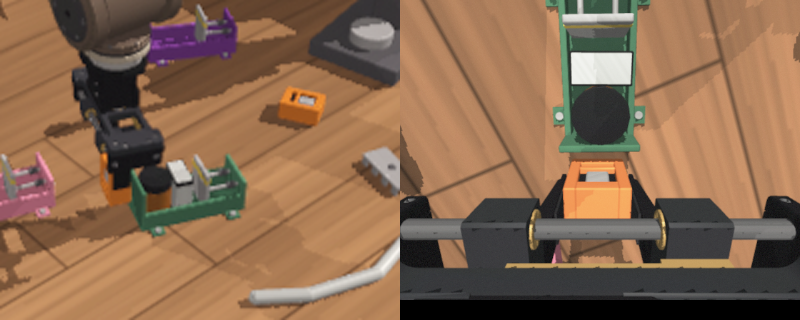

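Call:
move_arm(
  commands=[
    [[0,0,0.13],0,-1],
    [[0.04,0.09,0],0,-1],
    [[0.04,0.09,0],0,-1],
    [[0.04,0.09,0],0,-1],
    [[0.04,0.09,0],0,-1],
    [[0.02,0.045,0],0,-1],
    [[0,0,0],0,-1],
  ],
)

```text
t: 16.15
eef_pos: [475.5, 43.1, 274.0]
tcp_rot: [3.141, 0.002, 1.17]
ft_force: [-3.1, -9.6, 5.8]
opening: 0.481
grip_force: 30.0
```

Call:
move_arm(
  commands=[
    [[0.04,0.09,0],0,-1],
    [[0,0,0],0,-1],
  ],
)

```text
t: 16.32
eef_pos: [476.6, 45.6, 274.0]
tcp_rot: [-3.141, 0.002, 1.17]
ft_force: [-3.1, -12.3, 7.6]
opening: 0.485
grip_force: 30.0
```

Call:
move_arm(
  commands=[
    [[0.02,0.045,0],0,-1],
    [[0,0,0],0,-1],
  ],
)

```text
t: 16.48
eef_pos: [477.2, 46.8, 274.0]
tcp_rot: [-3.141, 0.002, 1.17]
ft_force: [-3.7, -12.9, 9.0]
opening: 0.481
grip_force: 30.0
```

Call:
move_arm(
  commands=[
    [[0.04,0.09,0],0,-1],
    [[0.04,0.09,0],0,-1],
    [[0.02,0.05,0],0,-1],
    [[0,0,0],0,-1],
  ],
)

```text
t: 16.82
eef_pos: [480.2, 53.9, 273.9]
tcp_rot: [-3.141, 0.002, 1.169]
ft_force: [-3.3, -10.7, 7.9]
opening: 0.479
grip_force: 30.0
```

```bash
python3 - <<'E'
from h import *
np.set_printoptions(precision=2,suppress=True)
p=read_camera("wrist");q=read_camera("scene")
np.save("w6.npy",p,allow_pickle=True)
a=cv2.resize(q["image"][170:240,270:357],(400,320),interpolation=cv2.INTER_CUBIC)
b=cv2.resize(p["image"][180:340,180:380],(400,320),interpolation=cv2.INTER_CUBIC)
cv2.imwrite("pics/m6.png",np.hstack([a,b])[:,:,::-1])
E
```

```text
(no output)
```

View pics/m6.png

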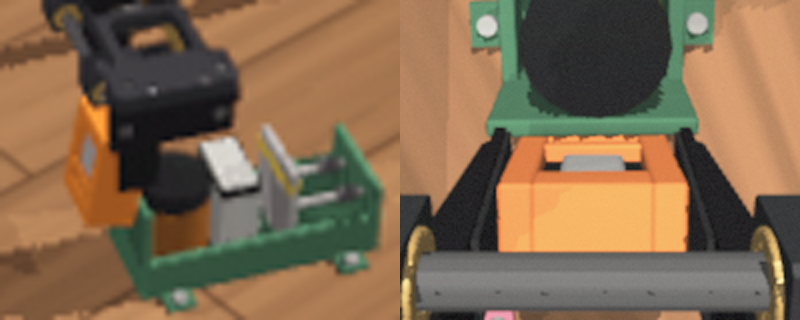

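```bash
python3 - <<'E'
from h import *
p=np.load("w6.npy",allow_pickle=True).item()
ux=np.array([.92,-.392,0]);uy=np.array([.392,.92,0]);uz=np.array([0,0,1.])
G=np.array([480.2,53.9,102.9])
for th in np.arange(0,.56,.1):
    up=np.sin(th)*uy+np.cos(th)*uz; f=np.cos(th)*uy-np.sin(th)*uz
    T=G+12*up+15*f
    print(round(th,2),proj(p,T-23*ux).round(1),proj(p,T+23*ux).round(1),"bar top",proj(p,G+4*up+15*f).round(1))
E
```

```text
0.0 [227.  262.9] [324.6 263.2] bar top [275.8 255.9]
0.1 [227.4 259.3] [324.2 259.6] bar top [275.8 254. ]
0.2 [227.8 256. ] [323.8 256.3] bar top [275.8 252.5]
0.3 [228.2 253. ] [323.4 253.2] bar top [275.8 251.2]
0.4 [228.7 250.3] [322.9 250.5] bar top [275.8 250.2]
0.5 [229.2 247.9] [322.4 248.2] bar top [275.8 249.5]
```

Call:
move_arm(
  commands=[
    [[-0.04,-0.09,0],0,-1],
    [[-0.04,-0.09,0.5],0,-1],
    [[0,0,0.7],0,-1],
    [[0,0,0],0,-1],
    [[0,0,0],0,-1],
  ],
)

```text
t: 17.33
eef_pos: [478.0, 49.0, 310.1]
tcp_rot: [3.14, -0.001, 1.168]
ft_force: [-0.9, 0.5, -0.6]
opening: 0.48
grip_force: 30.0
```

```bash
python3 - <<'E'
from h import *
np.set_printoptions(precision=2,suppress=True)
s=env.state();print(s["eef_pos"],s["tcp_rot"],s["ft_force"],s["t"])
p=read_camera("wrist");q=read_camera("scene")
np.save("w7.npy",p,allow_pickle=True);np.save("s7.npy",q,allow_pickle=True)
a=cv2.resize(q["image"][150:230,260:360],(400,320),interpolation=cv2.INTER_CUBIC)
b=cv2.resize(p["image"][200:300,215:340],(400,320),interpolation=cv2.INTER_CUBIC)
cv2.imwrite("pics/m7.png",np.hstack([a,b])[:,:,::-1])
for c in (234,): print([(r,list(map(int,p["image"][r,c]))) for r in range(225,296,2)])
E
```

```text
[477.95  49.02 310.12] [ 3.14 -0.    1.17] [-0.93  0.52 -0.61] 17.3333
[(225, [195, 141, 101]), (227, [195, 140, 101]), (229, [195, 140, 100]), (231, [194, 142, 102]), (233, [193, 139, 101]), (235, [191, 140, 100]), (237, [191, 140, 102]), (239, [191, 139, 100]), (241, [190, 138, 99]), (243, [191, 137, 100]), (245, [155, 115, 86]), (247, [49, 49, 48]), (249, [42, 37, 40]), (251, [37, 37, 37]), (253, [30, 31, 34]), (255, [26, 30, 29]), (257, [31, 30, 31]), (259, [92, 57, 39]), (261, [174, 99, 59]), (263, [216, 121, 68]), (265, [222, 126, 71]), (267, [222, 127, 73]), (269, [222, 127, 72]), (271, [238, 143, 83]), (273, [246, 174, 99]), (275, [246, 167, 95]), (277, [246, 167, 96]), (279, [246, 163, 93]), (281, [246, 167, 96]), (283, [246, 166, 96]), (285, [246, 165, 95]), (287, [246, 168, 97]), (289, [246, 163, 93]), (291, [246, 165, 95]), (293, [246, 167, 97]), (295, [246, 166, 95])]
```

View pics/m7.png

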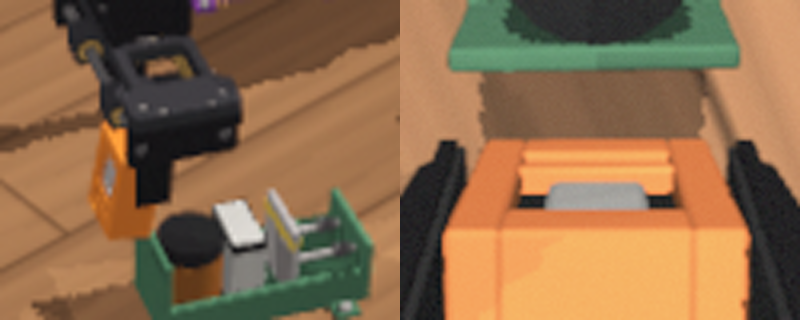

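```bash
python3 - <<'E'
from h import *
from scipy.optimize import least_squares
p=np.load("w7.npy",allow_pickle=True).item()
ux=np.array([.92,-.392,0]);uy=np.array([.392,.92,0]);uz=np.array([0,0,1.])
G=np.array([477.95,49.0,139.1])
obs=np.array([[229.1,271.9],[323.7,271.9],[243.1,243.8],[315,243.8]])
def pts(v):
    th,dy,dz,dx=v; up=np.sin(th)*uy+np.cos(th)*uz; f=np.cos(th)*uy-np.sin(th)*uz
    C=G+dy*uy+dz*uz+dx*ux
    return [proj(p,C+12*up+15*f+s*23*ux) for s in(-1,1)]+[proj(p,C-50*up+15*f+s*23*ux) for s in(-1,1)]
r=least_squares(lambda v:(np.array(pts(v))-obs).ravel(),[.3,0,0,0]);print(r.x,r.fun)
for th in(.1,.2,.3):
    print(th,np.array(pts([th,0,0,0])).round(1).tolist())
    r=least_squares(lambda v:(np.array(pts([th,*v]))-obs).ravel(),[0,0,0]);print(r.x,r.fun.round(1))
E
```

```text
[ 0.17266512 -6.53666499  1.76578038  1.38462303] [ 6.59501995e-01 -1.01804263e-02  2.12668542e+00  4.15282686e-02
 -4.60761998e-01 -4.64370720e-02 -3.42186170e+00  2.78609864e-03]
0.1 [[226.5, 260.3], [323.3, 260.3], [240.3, 228.6], [309.8, 228.7]]
[-9.66440565 -4.00164476  1.42692478] [ 2.3  2.7  0.5  2.8  0.3 -3.8 -4.1 -3.7]
0.2 [[226.9, 256.9], [322.9, 257.0], [240.6, 235.5], [309.5, 235.6]]
[-5.58646339  3.43740363  1.37302364] [ 0.2 -1.1  2.6 -1.1 -0.7  1.5 -3.2  1.5]
0.3 [[227.4, 253.9], [322.5, 254.0], [240.9, 242.7], [309.2, 242.7]]
[-3.20474747  7.08817577  1.35190234] [-0.7 -5.4  3.5 -5.3 -1.1  7.5 -2.8  7.6]
```

Call:
move_arm(
  commands=[
    [[-0.18,-0.42,0],0,-1],
    [[-0.18,-0.42,0],0,-1],
    [[0,0,-0.5],0,-1],
    [[0,0,-0.9],0,-1],
    [[0,0,-0.9],0,-1],
    [[0,0,-0.5],0,-1],
    [[0,0,-0.13],0,-1],
    [[0,0,0],0,-1],
    [[0,0,0],0,-1],
  ],
)

```text
t: 18.18
eef_pos: [467.0, 23.8, 221.0]
tcp_rot: [-3.14, 0.001, 1.168]
ft_force: [0.1, -0.1, -1.5]
opening: 0.482
grip_force: 30.0
```

Call:
move_arm(
  commands=[
    [[0,0,-0.02],0,-1],
    [[0,0,0],0,0.2],
    [[0,0,0],0,0.2],
    [[0,0,0],0,0.2],
    [[0,0,0],0,0.2],
    [[0,0,0],0,1],
    [[0,0,0],0,1],
    [[0,0,0.7],0,1],
    [[0,0,1],0,1],
    [[0,0,1],0,1],
    [[0,0,1],0,1],
    [[0,0,1],0,1],
    [[-0.33,-0.78,0.3],0,1],
    [[-0.33,-0.78,0],0,1],
    [[-0.33,-0.78,0],0,1],
    [[0,0,0],0,1],
    [[0,0,0],0,1],
  ],
)

```text
t: 19.6
eef_pos: [437.1, -47.3, 371.4]
tcp_rot: [3.141, -0.0, 1.166]
ft_force: [0.9, 0.6, 0.4]
opening: 0.999
grip_force: 0.0
```

```bash
python3 - <<'E'
from h import *
np.set_printoptions(precision=2,suppress=True)
s=env.state();print(s["eef_pos"],s["tcp_rot"],s["t"])
p=read_camera("wrist");R,t=cam(p);print("cam",-R.T@t)
save(p,"w8.png")
for d in cut_out("buckle_center",p)[:1]:
    c=np.argwhere(d["region"])[:,::-1].astype(np.float32);b=cv2.minAreaRect(c)
    B=np.array([ray(p,q,62)[:2] for q in cv2.boxPoints(b)]);print(d["confidence"],b,B,B.mean(0))
    B0=B.mean(0);print("uv",B0@[.92,-.392],B0@[.392,.92])
    for e in (B[1]-B[0],B[2]-B[1]): print(np.hypot(*e),np.arctan2(e[1],e[0]))
E
```

```text
[437.08 -47.26 371.36] [ 3.14 -0.    1.17] 19.6
cam [469.95  29.03 352.84]
0.84 ((275.0, 137.0), (36.0, 54.0), 90.0) [[446.05  33.9 ]
 [488.6   15.73]
 [477.21 -12.72]
 [433.32   6.03]] [461.29  10.74]
uv 420.1816423942993 190.70555493418138
46.27231665729344 -0.4036514492422145
30.6389729993851 -1.95157223870031
```

Call:
move_arm(
  commands=[
    [[0.37,0.89,0],0,1],
    [[0.37,0.89,0],0.02,1],
    [[0,0,-0.5],0,1],
    [[0,0,-1],0,1],
    [[0,0,-1],0,1],
    [[0,0,-1],0,1],
    [[0,0,-1],0,1],
    [[0,0,-0.45],0,1],
    [[0,0,0],0,1],
    [[0,0,0],0,-1],
    [[0,0,0],0,-1],
    [[0,0,0],0,-1],
    [[0,0,0],0,-1],
    [[0,0,0],0,-1],
    [[0,0,0],0,-1],
    [[0,0,0],0,-1],
    [[0,0,0],0,-1],
    [[0,0,0],0,-1],
    [[0,0,0],0,-1],
    [[0,0,0],0,-1],
  ],
)

```text
t: 21.37
eef_pos: [459.7, 6.8, 222.8]
tcp_rot: [3.141, -0.0, 1.17]
ft_force: [0.2, -0.2, 4.5]
opening: 0.481
grip_force: 30.0
```

Call:
move_arm(
  commands=[
    [[0,0,0.5],0,-1],
    [[0,0,1],0,-1],
    [[0,0,0.56],0,-1],
    [[0,0,0],0,-1],
    [[0.2,0.47,0],0,-1],
    [[0.2,0.47,0],0,-1],
    [[0.1,0.23,0],0,-1],
    [[0.04,0.09,0],0,-1],
    [[0.04,0.09,0],0,-1],
    [[0.04,0.09,0],0,-1],
    [[0,0,0],0,-1],
  ],
)

```text
t: 22.28
eef_pos: [478.0, 49.7, 283.9]
tcp_rot: [-3.14, 0.002, 1.171]
ft_force: [-2.2, -7.2, 5.5]
opening: 0.48
grip_force: 30.0
```

Call:
move_arm(
  commands=[
    [[0.04,0.09,0],0,-1],
    [[0.04,0.09,0],0,-1],
    [[0.04,0.09,0],0,-1],
    [[0,0,0],0,-1],
  ],
)

```text
t: 22.62
eef_pos: [481.5, 57.8, 283.7]
tcp_rot: [-3.14, 0.002, 1.171]
ft_force: [-2.7, -8.1, 4.0]
opening: 0.48
grip_force: 30.0
```

Call:
move_arm(
  commands=[
    [[-0.04,-0.09,0],0,-1],
    [[-0.04,-0.09,0.5],0,-1],
    [[0,0,0.5],0,-1],
    [[0,0,0],0,-1],
    [[0,0,0],0,-1],
  ],
)

```text
t: 23.03
eef_pos: [479.3, 52.7, 314.1]
tcp_rot: [3.141, -0.0, 1.169]
ft_force: [-0.7, 0.3, -1.0]
opening: 0.484
grip_force: 30.0
```

```bash
python3 - <<'E'
from h import *
np.set_printoptions(precision=2,suppress=True)
s=env.state();print(s["eef_pos"],s["tcp_rot"],s["ft_force"],s["t"])
p=read_camera("wrist");q=read_camera("scene")
np.save("w9.npy",p,allow_pickle=True);np.save("s9.npy",q,allow_pickle=True)
a=cv2.resize(q["image"][150:230,260:360],(400,320),interpolation=cv2.INTER_CUBIC)
b=cv2.resize(p["image"][200:300,215:340],(400,320),interpolation=cv2.INTER_CUBIC)
cv2.imwrite("pics/m9.png",np.hstack([a,b])[:,:,::-1])
E
```

```text
[479.32  52.66 314.12] [ 3.14 -0.    1.17] [-0.67  0.3  -1.05] 23.0333
```

View pics/m9.png

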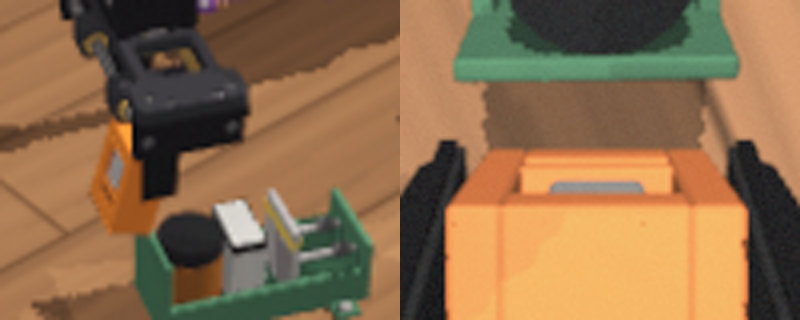

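```bash
cat > fit.py <<'E'
from h import *
from scipy.optimize import least_squares
ux=np.array([.92,-.392,0]);uy=np.array([.392,.92,0]);uz=np.array([0,0,1.])
def fit(p,G,obs,hb=51.8):
    def pts(v):
        th,dy,dx=v; up=np.sin(th)*uy+np.cos(th)*uz; f=np.cos(th)*uy-np.sin(th)*uz
        C=G+dy*uy+dx*ux
        return [proj(p,C+a*up+15*f+s*23*ux) for a in(62-hb,-hb) for s in(-1,1)]
    r=least_squares(lambda v:(np.array(pts(v))-obs).ravel(),[.3,0,0]); return r.x,r.fun
E
python3 - <<'E'
from fit import *
np.set_printoptions(precision=2,suppress=True)
p=np.load("w9.npy",allow_pickle=True).item()
print(fit(p,np.array([479.3,52.7,143.1]),np.array([[229.1,264.1],[323.4,264.1],[241.6,246.9],[315,246.9]])))
p=np.load("w7.npy",allow_pickle=True).item()
print(fit(p,np.array([477.95,49.0,139.1]),np.array([[229.1,271.9],[323.7,271.9],[243.1,243.8],[315,243.8]]),50))
E
```

```text
(array([ 0.26, -5.26,  1.01]), array([ 1.48, -0.11,  0.64,  0.12,  1.5 , -0.21, -4.44, -0.04]))
(array([ 0.17, -7.39,  1.4 ]), array([ 1.23, -0.01,  1.55,  0.04, -0.16, -0.09, -3.71, -0.05]))
```

Call:
move_arm(
  commands=[
    [[0.3,0.73,0],0,-1],
    [[0.31,0.73,0],0,-1],
    [[0.31,0.73,0],0,-1],
    [[0.31,0.73,0],0,-1],
    [[0,0,0],0,-1],
    [[0,0,-0.5],0,-1],
    [[0,0,0],0,-1],
    [[0,0,0],0,-1],
  ],
)

```text
t: 23.8
eef_pos: [516.0, 140.1, 298.4]
tcp_rot: [-3.139, 0.001, 1.17]
ft_force: [-0.4, 0.7, -1.3]
opening: 0.479
grip_force: 30.0
```

```bash
python3 - <<'E'
from h import *
np.set_printoptions(precision=2,suppress=True)
s=env.state();e=s["eef_pos"];print(e,"uv",e[:2]@[.92,-.392],e[:2]@[.392,.92],s["tcp_rot"],s["ft_force"],s["t"])
p=read_camera("wrist");q=read_camera("scene")
np.save("w10.npy",p,allow_pickle=True);np.save("s10.npy",q,allow_pickle=True)
a=cv2.resize(q["image"][170:240,290:377],(400,320),interpolation=cv2.INTER_CUBIC)
b=cv2.resize(p["image"][170:300,200:362],(400,320),interpolation=cv2.INTER_CUBIC)
cv2.imwrite("pics/m10.png",np.hstack([a,b])[:,:,::-1])
im=p["image"]
print("follower col280:",[(r,*map(int,im[r,280])) for r in range(195,262,3)])
E
```

```text
[516.04 140.14 298.37] uv 419.82152319676874 331.213947652471 [-3.14  0.    1.17] [-0.42  0.73 -1.34] 23.8
follower col280: [(195, 58, 83, 64), (198, 56, 83, 65), (201, 57, 84, 65), (204, 179, 175, 171), (207, 178, 176, 171), (210, 177, 177, 170), (213, 178, 176, 171), (216, 176, 175, 169), (219, 233, 214, 110), (222, 223, 205, 141), (225, 206, 204, 198), (228, 198, 197, 191), (231, 179, 178, 172), (234, 66, 67, 65), (237, 65, 68, 67), (240, 105, 106, 102), (243, 93, 93, 89), (246, 121, 78, 55), (249, 242, 154, 88), (252, 243, 157, 89), (255, 245, 172, 102), (258, 148, 146, 143), (261, 203, 116, 67)]
```

View pics/m10.png

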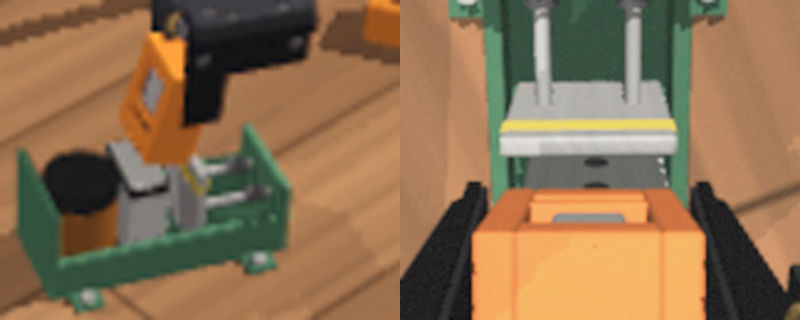

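Call:
move_arm(
  commands=[
    [[0,0,-0.2],0,-1],
    [[0,0,-0.2],0,-1],
    [[0,0,0],0,-1],
    [[0,0,0],0,-1],
  ],
)

```text
t: 24.23
eef_pos: [516.3, 140.2, 287.1]
tcp_rot: [-3.141, 0.0, 1.169]
ft_force: [0.2, 0.3, -0.8]
opening: 0.486
grip_force: 30.0
```

Call:
move_arm(
  commands=[
    [[0,0,-0.05],0,-1],
    [[0,0,0],0,-1],
  ],
)

```text
t: 24.4
eef_pos: [516.3, 140.5, 286.7]
tcp_rot: [3.141, -0.001, 1.169]
ft_force: [-3.2, 1.2, 9.0]
opening: 0.483
grip_force: 30.0
```

Call:
move_arm(
  commands=[
    [[0.04,0.09,0],0,-1],
    [[0.04,0.09,0],0,-1],
    [[0,0,0],0,-1],
    [[0,0,0],0,-1],
  ],
)

```text
t: 24.73
eef_pos: [518.7, 145.8, 286.4]
tcp_rot: [3.141, 0.0, 1.17]
ft_force: [-1.6, -0.8, 6.1]
opening: 0.483
grip_force: 30.0
```

Call:
move_arm(
  commands=[
    [[0,0,0.04],0,-1],
    [[0.04,0.09,0],0,-1],
    [[0.04,0.09,0],0,-1],
    [[0,0,0],0,-1],
  ],
)

```text
t: 25.07
eef_pos: [521.1, 151.5, 287.1]
tcp_rot: [-3.141, 0.0, 1.17]
ft_force: [-2.3, -1.9, 2.6]
opening: 0.477
grip_force: 30.0
```

Call:
move_arm(
  commands=[
    [[0.04,0.09,0],0,-1],
    [[0.04,0.09,0],0,-1],
    [[0.04,0.09,0],0,-1],
    [[0,0,0],0,-1],
    [[0,0,0],0,-1],
  ],
)

```text
t: 25.48
eef_pos: [524.6, 159.5, 287.0]
tcp_rot: [-3.141, 0.0, 1.17]
ft_force: [-3.4, -3.0, 1.8]
opening: 0.484
grip_force: 30.0
```

```bash
python3 - <<'E'
from h import *
np.set_printoptions(precision=2,suppress=True)
s=env.state();e=s["eef_pos"];print(e,"uv",e[:2]@[.92,-.392],e[:2]@[.392,.92],s["ft_force"],s["t"])
p=read_camera("wrist");im=p["image"]
for c in (262,280,300):print(c,[(r,*map(int,im[r,c])) for r in range(190,275,3)])
for th in("follower_face","follower"):
  for d in cut_out(th,p)[:1]:
    c=np.argwhere(d["region"])[:,::-1];m=c[:,1].max();print(th,d["confidence"],c.min(0),c.max(0)); 
    for r in (m,m-4): print(r,ray(p,(280,r),67)[:2]@[.392,.92]-322)
E
```

```text
[524.63 159.48 287.02] uv 420.1484385667119 352.37434242585624 [-3.39 -3.04  1.85] 25.4833
262 [(190, 55, 74, 61), (193, 50, 68, 55), (196, 53, 69, 56), (199, 54, 69, 59), (202, 48, 65, 55), (205, 57, 83, 66), (208, 55, 80, 64), (211, 56, 81, 64), (214, 91, 91, 88), (217, 119, 117, 115), (220, 179, 177, 173), (223, 180, 178, 174), (226, 182, 178, 174), (229, 183, 180, 176), (232, 236, 217, 102), (235, 224, 206, 144), (238, 198, 196, 191), (241, 209, 208, 201), (244, 184, 183, 177), (247, 176, 108, 69), (250, 245, 164, 93), (253, 246, 169, 95), (256, 245, 170, 102), (259, 144, 134, 125), (262, 206, 117, 69), (265, 246, 171, 97), (268, 246, 173, 99), (271, 246, 173, 97), (274, 246, 178, 100)]
280 [(190, 54, 82, 63), (193, 56, 80, 64), (196, 55, 80, 63), (199, 54, 81, 63), (202, 55, 82, 64), (205, 53, 78, 63), (208, 53, 80, 63), (211, 55, 79, 62), (214, 92, 92, 89), (217, 140, 139, 135), (220, 177, 175, 170), (223, 177, 174, 169), (226, 179, 175, 173), (229, 178, 177, 170), (232, 236, 216, 102), (235, 215, 199, 145), (238, 195, 192, 189), (241, 202, 200, 194), (244, 183, 180, 177), (247
[... 280 characters left out ...]
54, 72, 60), (202, 52, 68, 58), (205, 54, 82, 64), (208, 57, 82, 66), (211, 56, 80, 65), (214, 91, 92, 87), (217, 137, 137, 131), (220, 176, 174, 169), (223, 179, 178, 173), (226, 180, 179, 173), (229, 182, 180, 175), (232, 237, 218, 105), (235, 205, 192, 152), (238, 208, 206, 199), (241, 205, 203, 196), (244, 191, 188, 184), (247, 162, 99, 60), (250, 189, 109, 62), (253, 217, 122, 69), (256, 163, 93, 55), (259, 157, 90, 53), (262, 213, 120, 69), (265, 246, 175, 98), (268, 246, 184, 103), (271, 246, 182, 102), (274, 246, 184, 103)]
follower_face 0.74 [237 213] [311 248]
248 27.182171986417643
244 30.05251445546969
follower 0.73 [237 212] [311 247]
247 27.901804453407124
243 30.76670158171669
```

Call:
move_arm(
  commands=[
    [[0.03,0.06,0],0,-1],
    [[0,0,-0.1],0,-1],
    [[0,0,0],0,-1],
  ],
)

```text
t: 25.88
eef_pos: [525.9, 160.9, 284.0]
tcp_rot: [3.14, -0.0, 1.17]
ft_force: [-1.2, -5.2, 0.2]
opening: 0.481
grip_force: 30.0
```

Call:
move_arm(
  commands=[
    [[0,0,-0.1],0,-1],
    [[0,0,-0.1],0,-1],
    [[0,0,0],0,-1],
  ],
)

```text
t: 26.13
eef_pos: [525.8, 160.9, 277.6]
tcp_rot: [3.141, 0.0, 1.17]
ft_force: [0.9, -4.9, -0.9]
opening: 0.481
grip_force: 30.0
```

Call:
move_arm(
  commands=[
    [[0,0,-0.12],0,-1],
    [[0,0,-0.12],0,-1],
    [[0,0,0],0,-1],
    [[-0.04,-0.09,0],0,-1],
    [[0,0,0],0,-1],
  ],
)

```text
t: 26.55
eef_pos: [524.2, 158.0, 270.5]
tcp_rot: [-3.141, 0.0, 1.17]
ft_force: [-0.6, -5.1, -2.5]
opening: 0.48
grip_force: 30.0
```

Call:
move_arm(
  commands=[
    [[-0.04,-0.09,0],0,-1],
    [[-0.04,-0.09,0],0,-1],
    [[0,0,0],0,-1],
  ],
)

```text
t: 26.8
eef_pos: [522.3, 153.3, 271.4]
tcp_rot: [3.14, -0.003, 1.168]
ft_force: [1.5, 4.4, -1.6]
opening: 0.483
grip_force: 30.0
```

Call:
move_arm(
  commands=[
    [[-0.04,-0.09,0],0,-1],
    [[-0.04,-0.09,0],0,-1],
    [[0,0,0],0,-1],
  ],
)

```text
t: 27.05
eef_pos: [520.3, 148.8, 272.4]
tcp_rot: [3.138, -0.006, 1.168]
ft_force: [1.4, 15.2, 7.8]
opening: 0.483
grip_force: 30.0
```

Call:
move_arm(
  commands=[
    [[-0.04,-0.09,0],0,-1],
    [[0,0,0],0,-1],
  ],
)

```text
t: 27.22
eef_pos: [519.2, 146.2, 272.7]
tcp_rot: [3.137, -0.006, 1.168]
ft_force: [1.8, 16.5, 9.7]
opening: 0.481
grip_force: 30.0
```

```bash
python3 - <<'E'
from fit import *
np.set_printoptions(precision=2,suppress=True)
s=env.state();e=s["eef_pos"];print(e,"uv",e[:2]@[.92,-.392],e[:2]@[.392,.92],s["ft_force"],s["t"])
p=read_camera("wrist");im=p["image"];np.save("w11.npy",p,allow_pickle=True)
for c in (234,240,262,280,318):print(c,[(r,*map(int,im[r,c])) for r in range(205,285,3)])
G=e-[0,0,171]
for th in(0,.1,.2):
  for dy in(-5,0,5):
    up=np.sin(th)*uy+np.cos(th)*uz; f=np.cos(th)*uy-np.sin(th)*uz; C=G+dy*uy+10.2*up+15*f; print(th,dy,proj(p,C),"y at follower top",C@uy-322-(C[2]-67)*np.tan(th))
for r in range(220,262,4): print(r,ray(p,(280,r),67)[:2]@[.392,.92]-322,end=" ")
E
```

```text
[519.18 146.22 272.66] uv 420.3288474485933 338.03783560004814 [ 1.79 16.48  9.67] 27.2167
234 [(205, 82, 122, 94), (208, 89, 133, 102), (211, 91, 137, 103), (214, 93, 139, 108), (217, 90, 138, 107), (220, 92, 139, 104), (223, 144, 166, 108), (226, 237, 216, 103), (229, 171, 170, 165), (232, 224, 223, 218), (235, 213, 212, 206), (238, 198, 194, 189), (241, 95, 147, 111), (244, 97, 147, 112), (247, 47, 48, 45), (250, 140, 82, 54), (253, 215, 121, 67), (256, 221, 126, 73), (259, 224, 129, 74), (262, 246, 170, 97), (265, 245, 163, 94), (268, 245, 161, 92), (271, 245, 162, 94), (274, 246, 165, 95), (277, 245, 161, 93), (280, 245, 162, 92), (283, 245, 163, 93)]
240 [(205, 57, 84, 68), (208, 64, 84, 71), (211, 156, 159, 151), (214, 182, 178, 173), (217, 179, 178, 172), (220, 177, 175, 171), (223, 208, 192, 149), (226, 236, 216, 102), (229, 180, 178, 173), (232, 225, 224, 220), (235, 215, 215, 211), (238, 204, 202, 196), (241, 217, 124, 71), (244, 220, 124, 70), (247, 220, 123, 71), (250, 219, 125, 71), (253, 219, 124, 71), (256, 220, 125, 71), (259, 223, 127, 74), (262, 246, 172, 99), (265
[... 1950 characters left out ...]
 263.84] y at follower top 31.03879560004816
0 5 [274.11 254.19] y at follower top 36.03911560004815
0.1 -5 [274.12 270.08] y at follower top 22.635814089383413
0.1 0 [274.12 260.65] y at follower top 27.6361340893834
0.1 5 [274.11 251.05] y at follower top 32.63645408938345
0.2 -5 [274.12 267.11] y at follower top 19.316858277542842
0.2 0 [274.12 257.73] y at follower top 24.31717827754283
0.2 5 [274.12 248.19] y at follower top 29.317498277542875
220 38.55518730003371 224 36.010357935122215 228 33.44697265127746 232 30.86482775190302 236 28.263716548028412 240 25.64342930315803 244 23.00375317689503 248 20.344472167310244 252 17.665367052020883 256 14.966215327947907 260 12.246791149715193
```

Call:
move_arm(
  commands=[
    [[-0.04,-0.09,0],0,-1],
    [[-0.02,-0.045,0],0,-1],
    [[0,0,0],0,-1],
  ],
)

```text
t: 27.52
eef_pos: [517.5, 142.1, 272.7]
tcp_rot: [3.137, -0.006, 1.168]
ft_force: [3.0, 14.9, 9.9]
opening: 0.484
grip_force: 30.0
```

```bash
cat > look.py <<'E'
from fit import *
np.set_printoptions(precision=2,suppress=True)
s=env.state();e=s["eef_pos"];print(e,"uv",e[:2]@[.92,-.392],e[:2]@[.392,.92]-322,s["ft_force"],s["t"])
p=read_camera("wrist");im=p["image"].astype(int)
o=lambda r,c: im[r,c,0]-im[r,c,2]>90
c=240
r1=next(r for r in range(225,300) if im[r,c,0]>235 and im[r,c,1]>150 and im[r,c,2]<110)
rf=next(r for r in range(230,300) if o(r,c)) # follower edge/orange start
G=e-[0,0,171]
yf=ray(p,(c,rf-.5),67)@uy-322
def g(v):
    th,dy=v; up=np.sin(th)*uy+np.cos(th)*uz; f=np.cos(th)*uy-np.sin(th)*uz; C=G+dy*uy+10.2*up+15*f-17*ux
    return [proj(p,C)[1]-r1+.5, (C@uy-322-(C[2]-67)*np.tan(th)-yf)]
r=least_squares(g,[.1,0]);print("rows",r1,rf,"follower y",yf,"th,dy",r.x)
E
python3 look.py
```

```text
[517.54 142.13 272.75] uv 420.423016476252 11.633082239652822 [ 3.02 14.92  9.85] 27.5167
rows 259 235 follower y 24.84339311106538 th,dy [0.09 1.31]
```

Call:
move_arm(
  commands=[
    [[-0.04,-0.09,0],0,-1],
    [[-0.02,-0.045,0],0,-1],
    [[0,0,0],0,-1],
  ],
)

```text
t: 27.82
eef_pos: [515.9, 137.9, 272.7]
tcp_rot: [3.136, -0.006, 1.168]
ft_force: [3.4, 12.8, 10.2]
opening: 0.481
grip_force: 30.0
```

```bash
python3 look.py
```

```text
[515.86 137.95 272.7 ] uv 420.5118757506105 7.126358137203795 [ 3.39 12.8  10.16] 27.8167
rows 257 230 follower y 23.553156778163782 th,dy [0.05 3.04]
```

Call:
move_arm(
  commands=[
    [[-0.02,-0.045,0],0,-1],
    [[0,0,0],0,-1],
    [[0.02,0.045,0],0,-1],
    [[0,0,-0.2],0,-1],
    [[0,0,-0.2],0,-1],
    [[0,0,0],0,-1],
  ],
)

```text
t: 28.37
eef_pos: [515.6, 137.4, 259.3]
tcp_rot: [3.138, -0.004, 1.169]
ft_force: [4.6, 5.2, -3.0]
opening: 0.482
grip_force: 30.0
```

```bash
python3 look.py
```

```text
[515.56 137.35 259.33] uv 420.4707175138796 6.462084578009865 [ 4.61  5.17 -3.01] 28.3667
rows 256 233 follower y 25.299894733534302 th,dy [0.   3.86]
```

Call:
move_arm(
  commands=[
    [[0,0,-0.2],0,-1],
    [[0,0,-0.2],0,-1],
    [[0,0,-0.2],0,-1],
    [[0,0,0],0,-1],
  ],
)

```text
t: 28.75
eef_pos: [515.6, 137.3, 241.1]
tcp_rot: [3.138, -0.003, 1.169]
ft_force: [4.3, 5.5, -6.3]
opening: 0.484
grip_force: 30.0
```

Call:
move_arm(
  commands=[
    [[0,0,-0.2],0,-1],
    [[0,0,-0.15],0,-1],
    [[0,0,0],0,-1],
  ],
)

```text
t: 29.0
eef_pos: [515.6, 137.3, 230.8]
tcp_rot: [3.138, -0.003, 1.169]
ft_force: [4.7, 5.7, -5.4]
opening: 0.48
grip_force: 30.0
```

Call:
move_arm(
  commands=[
    [[0,0,-0.07],0,-1],
    [[0,0,0],0,-1],
  ],
)

```text
t: 29.17
eef_pos: [515.6, 137.3, 229.1]
tcp_rot: [3.138, -0.003, 1.169]
ft_force: [4.1, 4.4, 1.0]
opening: 0.483
grip_force: 30.0
```

Call:
move_arm(
  commands=[
    [[0,0,-0.05],0,-1],
    [[0,0,0],0,-1],
  ],
)

```text
t: 29.33
eef_pos: [515.6, 137.3, 227.8]
tcp_rot: [3.138, -0.003, 1.169]
ft_force: [3.1, 4.4, 3.7]
opening: 0.479
grip_force: 30.0
```

Call:
move_arm(
  commands=[
    [[0,0,-0.06],0,-1],
    [[0,0,0],0,-1],
  ],
)

```text
t: 29.5
eef_pos: [515.6, 137.3, 226.0]
tcp_rot: [3.138, -0.003, 1.169]
ft_force: [2.3, 4.9, 4.5]
opening: 0.485
grip_force: 30.0
```

Call:
move_arm(
  commands=[
    [[0,0,0],0,0.2],
    [[0,0,0],0,0.2],
    [[0,0,0],0,0.2],
    [[0,0,0],0,0.2],
    [[0,0,0.3],0,0.2],
    [[0,0,1],0,0.2],
    [[0,0,1],0,0.2],
    [[0,0,1],0,0.2],
    [[-0.4,-0.9,0.7],0,0.2],
    [[-0.4,-0.9,0],0,0.2],
    [[-0.4,-0.9,0],0,0.2],
    [[0,0,0],0,0.2],
    [[0,0,0],0,0.2],
  ],
)

```text
t: 30.58
eef_pos: [478.5, 54.9, 345.9]
tcp_rot: [3.141, -0.0, 1.167]
ft_force: [0.1, 0.8, -0.5]
opening: 0.599
grip_force: 0.0
```

```bash
python3 - <<'E'
from fit import *
np.set_printoptions(precision=2,suppress=True)
s=env.state();e=s["eef_pos"];print(e,s["t"])
p=read_camera("wrist");im=p["image"];np.save("w12.npy",p,allow_pickle=True);save(p,"w12.png")
R,t=cam(p);print("cam y",(-R.T@t)@uy-322,(-R.T@t)[2])
for th in("jar_center","splice_center","buckle_center","follower"):
  for d in cut_out(th,p)[:1]:
    c=np.argwhere(d["region"])[:,::-1].astype(np.float32);b=cv2.minAreaRect(c)
    B=np.array([ray(p,q,67) for q in cv2.boxPoints(b)]);print(th,d["confidence"],b,"u",(B@ux-420.1),"y",(B@uy-322))
R,t=cam(p)
# sample along the row centre and offset +-18 mm at z=67
for off in(0,16):
  out=[]
  for y in range(-85,50,2):
    X=(420.1+off)*ux+(322+y)*uy;X[2]=67;q=proj(p,X).round().astype(int)
    if 0<=q[1]<420: out.append((y,*map(int,im[q[1],q[0]])))
  print(off,out)
E
```

```text
[478.49  54.87 345.9 ] 30.5833
cam y -0.874593805931795 327.38659643956674
jar_center 0.89 ((278.5, 179.5), (55.0, 55.0), 90.0) u [-20.72  22.69  23.91 -21.68] y [-30.27 -30.25 -75.4  -75.42]
splice_center 0.73 ((279.5, 136.0), (32.0, 59.0), 90.0) u [-20.97  24.34  25.06 -21.51] y [ -5.94  -5.91 -30.24 -30.27]
buckle_center 0.74 ((277.5893249511719, 98.9297866821289), (43.4660530090332, 63.61994171142578), 88.69805145263672) u [-23.79  23.34  25.01 -23.85] y [24.11 25.14 -5.86 -6.96]
follower 0.89 ((213.15103149414062, 352.5252990722656), (20.704477310180664, 38.07371139526367), 17.650123596191406) u [-77.07 -63.46 -45.3  -58.3 ] y [-237.59 -196.25 -203.18 -245.07]
0 [(-85, 123, 91, 68), (-83, 123, 92, 68), (-81, 88, 133, 102), (-79, 98, 148, 114), (-77, 102, 154, 119), (-75, 69, 98, 77), (-73, 45, 45, 45), (-71, 42, 45, 46), (-69, 48, 46, 49), (-67, 47, 45, 48), (-65, 46, 44, 47), (-63, 44, 43, 45), (-61, 48, 48, 49), (-59, 47, 46, 45), (-57, 48, 47, 48), (-55, 46, 46, 48), (-53, 44, 47, 48), (-51, 46, 49, 50), (-49, 44, 45, 46), (-47, 51, 51, 50), (-45, 46, 48, 46), (-43, 46, 48, 4
[... 1569 characters left out ...]
240, 236), (-19, 239, 240, 236), (-17, 238, 240, 235), (-15, 237, 238, 233), (-13, 237, 239, 234), (-11, 239, 241, 236), (-9, 240, 241, 237), (-7, 193, 195, 186), (-5, 151, 88, 57), (-3, 242, 149, 85), (-1, 242, 150, 87), (1, 242, 149, 85), (3, 242, 150, 85), (5, 243, 153, 88), (7, 246, 168, 97), (9, 246, 169, 97), (11, 246, 167, 97), (13, 245, 168, 96), (15, 245, 167, 96), (17, 245, 165, 93), (19, 245, 168, 96), (21, 245, 168, 97), (23, 246, 169, 98), (25, 153, 126, 110), (27, 217, 215, 212), (29, 229, 228, 224), (31, 92, 109, 96), (33, 55, 83, 65), (35, 59, 87, 69), (37, 59, 86, 70), (39, 58, 86, 67), (41, 57, 83, 67), (43, 56, 82, 66), (45, 56, 83, 64), (47, 58, 82, 66), (49, 56, 81, 65)]
```

```bash
python3 - <<'E'
from fit import *
np.set_printoptions(precision=2,suppress=True)
p=np.load("w12.npy",allow_pickle=True).item();im=p["image"].astype(np.float32)
def line(y,f):
    u=np.arange(-32,32,.25);v=[]
    for a in u:
        X=(420.1+a)*ux+(322+y)*uy;X[2]=67;q=proj(p,X);v.append(f(cv2.getRectSubPix(im,(1,1),tuple(map(float,q)))[0,0]))
    m=u[np.array(v)]; return m.min(),m.max(),m.max()-m.min()
for y in(0,5,10,15,20): print("buckle",y,line(y,lambda c:c[0]-c[2]>90))
for y in(-25,-20,-15): print("splice",y,line(y,lambda c:c.min()>150))
for y in(27,29): print("follower",y,line(y,lambda c:c.min()>150))
q=read_camera("scene");im=q["image"].astype(int)
# buckle top corners predicted, in scene
for z in(67,73):
  print(z,[proj(q,(420.1+a)*ux+(322+b)*uy+z*uz).round(1).tolist() for a in(-23,23) for b in(-5,25)])
d=cut_out("buckle_center",q)
for k in d[:3]: c=np.argwhere(k["region"])[:,::-1];print(k["confidence"],k["at"],c.min(0),c.max(0))
for k in cut_out("splice_center",q)[:2]: c=np.argwhere(k["region"])[:,::-1];print("sp",k["confidence"],k["at"],c.min(0),c.max(0))
print([proj(q,(420.1+a)*ux+(322+b)*uy+67*uz).round(1).tolist() for a in(-23,23) for b in(-29,-5)])
cv2.imwrite("pics/s13.png",q["image"][:,:,::-1])
E
```

```text
buckle 0 (np.float64(-21.75), np.float64(31.25), np.float64(53.0))
buckle 5 (np.float64(-32.0), np.float64(29.5), np.float64(61.5))
buckle 10 (np.float64(-32.0), np.float64(23.75), np.float64(55.75))
buckle 15 (np.float64(-32.0), np.float64(23.75), np.float64(55.75))
buckle 20 (np.float64(-32.0), np.float64(23.5), np.float64(55.5))
splice -25 (np.float64(-20.0), np.float64(24.0), np.float64(44.0))
splice -20 (np.float64(-20.0), np.float64(24.0), np.float64(44.0))
splice -15 (np.float64(-20.0), np.float64(24.0), np.float64(44.0))
follower 27 (np.float64(-25.75), np.float64(23.5), np.float64(49.25))
follower 29 (np.float64(-25.75), np.float64(23.5), np.float64(49.25))
67 [[321.8, 198.2], [332.0, 196.1], [327.7, 208.5], [338.1, 206.4]]
73 [[321.9, 196.5], [332.1, 194.4], [327.8, 206.8], [338.3, 204.6]]
0.68 [329.9, 207.5] [323 197] [336 219]
sp 0.79 [317.0, 212.6] [313 200] [326 221]
[[313.6, 199.8], [321.8, 198.2], [319.2, 210.2], [327.7, 208.5]]
```

Call:
move_arm(
  commands=[
    [[0.32,0.71,0],0,-1],
    [[0.32,0.71,0],0,-1],
    [[0.32,0.72,0],0,-1],
    [[0.31,0.72,0],0,-1],
    [[0,0,-0.3],0,-1],
    [[0,0,-0.9],0,-1],
    [[0,0,-0.9],0,-1],
    [[0,0,-0.5],0,-1],
    [[0,0,0],0,-1],
    [[0,0,0],0,-1],
    [[0,0,0],0,-1],
    [[0,0,0],0,-1],
  ],
)

```text
t: 31.98
eef_pos: [517.1, 141.5, 268.2]
tcp_rot: [3.14, -0.001, 1.17]
ft_force: [0.6, 0.6, 0.5]
opening: 0.005
grip_force: 0.0
```

Call:
move_arm(
  commands=[
    [[0,0,-0.1],0,-1],
    [[0,0,-0.05],0,-1],
    [[0,0,0],0,-1],
  ],
)

```text
t: 32.23
eef_pos: [516.9, 141.5, 262.7]
tcp_rot: [3.141, -0.0, 1.17]
ft_force: [0.2, 0.2, 0.3]
opening: 0.002
grip_force: 0.0
```

Call:
move_arm(
  commands=[
    [[0,0,-0.07],0,-1],
    [[0,0,0],0,-1],
  ],
)

```text
t: 32.4
eef_pos: [516.9, 141.5, 260.3]
tcp_rot: [-3.141, 0.0, 1.17]
ft_force: [-0.6, 0.8, -0.0]
opening: 0.004
grip_force: 0.0
```

Call:
move_arm(
  commands=[
    [[0,0,-0.07],0,-1],
    [[0,0,0],0,-1],
  ],
)

```text
t: 32.57
eef_pos: [516.9, 141.5, 258.0]
tcp_rot: [-3.141, 0.0, 1.17]
ft_force: [0.1, 0.8, 0.9]
opening: 0.007
grip_force: 0.0
```

Call:
move_arm(
  commands=[
    [[0,0,-0.05],0,-1],
    [[0,0,0],0,-1],
  ],
)

```text
t: 32.73
eef_pos: [517.0, 141.5, 257.4]
tcp_rot: [3.141, -0.0, 1.17]
ft_force: [-2.1, -0.7, 8.2]
opening: 0.003
grip_force: 3.9
```

Call:
move_arm(
  commands=[
    [[0,0,0.5],0,-1],
    [[-0.18,-0.42,0],0,-1],
    [[-0.18,-0.42,0],0,-1],
    [[0,0,0],0,-1],
    [[0,0,-0.35],0,-1],
    [[0,0,0],0,-1],
    [[0,0,0],0,-1],
  ],
)

```text
t: 33.32
eef_pos: [506.1, 116.3, 260.3]
tcp_rot: [-3.14, 0.001, 1.169]
ft_force: [1.7, -0.6, -0.6]
opening: 0.007
grip_force: 0.0
```

Call:
move_arm(
  commands=[
    [[0,0,-0.07],0,-1],
    [[0,0,-0.07],0,-1],
    [[0,0,0],0,-1],
  ],
)

```text
t: 33.57
eef_pos: [506.2, 116.6, 257.4]
tcp_rot: [3.141, -0.0, 1.17]
ft_force: [-1.7, -0.5, 5.8]
opening: 0.004
grip_force: 2.9
```

Both tops stand at 67 mm, so both parts are seated. Next I retreat, check the follower and hand in.

Call:
move_arm(
  commands=[
    [[0,0,0.5],0,-1],
    [[0,0,1],0,-1],
    [[0,0,1],0,-1],
    [[-0.4,-0.9,0.4],0,-1],
    [[-0.4,-0.9,0],0,-1],
    [[0,0,0],0,-1],
    [[0,0,0],0,-1],
    [[0,0,0],0,-1],
  ],
)

```text
t: 34.23
eef_pos: [482.4, 62.5, 344.1]
tcp_rot: [3.141, -0.0, 1.169]
ft_force: [0.6, 0.2, 0.3]
opening: 0.005
grip_force: 0.0
```

```bash
python3 - <<'E'
from fit import *
p=read_camera("wrist")
for th in("jar_center","splice_center","buckle_center","follower_face"):
  for d in cut_out(th,p)[:1]:
    c=np.argwhere(d["region"])[:,::-1].astype(np.float32);B=np.array([ray(p,q,67) for q in cv2.boxPoints(cv2.minAreaRect(c))])
    print(th,round(d["confidence"],2),"u",(B@ux-420.1).round(1),"y",(B@uy-322).round(1))
print(env.job_done())
E
```

```text
jar_center 0.77 u [-21.2  22.4  25.  -20.8] y [-31.2 -29.9 -75.2 -76.7]
splice_center 0.63 u [-21.5  24.7  25.5 -22. ] y [ -5.6  -5.5 -30.9 -31. ]
follower_face 0.86 u [-25.9  22.8  23.  -26.1] y [29.6 29.7 22.8 22.7]
the job is handed in; nothing more can be done
None
```

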